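# Find the full record box by its weight and file it in the drawer

### The arm

A 6-joint arm with a two-finger parallel gripper is mounted at the origin on the work surface. World frame = base frame: x ahead of the robot, y to its left, z up, the work surface at z = 0. Lengths are in m, angles in rad, forces in N, time in s.
With the tool pointing down it reaches from about 0.375 to 0.975 m from the base axis. Payload 3.8 kg.
Tool frame: the origin (TCP) lies at the very end of the fingers, on their centre line; the grasp point (between the pads) lies 19 mm behind it; z points along the fingers, y is the line along which they close (so a half turn about z gives the same grasp; the last joint's range is limited). The gripper opens to 85 mm and grips with 20 to 120 N. Pads are 22 mm wide; open, the fingers measure 114 mm over their backs; the gripper's body (76 mm by 85 mm) begins 54 mm behind the grasp point. The pads swing forward as they close: fully open they stand 13 mm farther back than shut.
Start: joints at [1.117, 0.264, 1.604, -0, 1.274, -0.037], TCP at [0.273, 0.617, 0.231] pointing down, gripper open.
Joint ranges: [-2.63, 2.63], [-0.94, 2.18], [0.31, 2.57], [-1.31, 4.45], [0, 2.66], [-2.55, 2.55]. Speed limits (rad/s): [2.57, 2.57, 3.14, 3.14, 3.14, 3.14].

### API

Orientations are given as a rotation vector (axis times angle).
In Python, from workcell import read_state, read_camera, calibration, finish_job gives the robot as it stands.
- The arm moves only by the tool step_arm, never from a script. Its argument "commands" is a list of rows, each an object of numbers: "fingers": the gripper's target within -1 to 1 (shut at 1, half-way at 0, fully open at -1); "dx", "dy", "dz": the shift along the tool's x, y, z in m; "roll": the turn about the tool's z in degrees. In form: [{"fingers": .., "dx": .., "dy": .., "dz": .., "roll": ..}, ...]. A call has 1 to 8 rows; each row is the pose to reach, as a shift and turn from the pose commanded when the call began, along the tool's axes at that moment; what a row does not reach only later rows make up. A row lasts 1/8 s, in which the tool goes at most 62.5 mm and 10.7 degrees, less where a joint would pass 70% of its speed; a pose out of reach is approached as far as the arm can. A call with a gripper value outside its range is refused whole. The fingers move at their own pace and stop on an object; "squeeze" is the grip in N (left out, the last holds). Time passes only in rows, so rows that repeat a pose let the fingers close. It gives the time, the measured TCP pose, the force, the opening and the grip force at its end, in the units of the state.
- read_state(): the state, without advancing time (a new reading comes with each control period).
- read_camera(name): name is "scene" or "top" or "wrist"; returns (picture, depth): 384x512x3 uint8, blue, green, red; 384x512 float32, m along the optical axis (not along the pixel's ray), 0 where there is no reading.
- calibration(name): a dict with "intrinsics" (3x3 intrinsics, pixels), "k1" (the pictures are not rectified: a ray, as slopes to the right and down, at radius r is drawn at 1 + k1 r^2 times it, then the intrinsics apply), "world_to_cam" (4x4, takes a point from world to camera coordinates). Camera axes: x right, y up, looking along -z (the intrinsics and any distortion apply to the point x, -y, -z); pixel columns grow to the right and rows downward; lengths in m; the calibration is good to about 2 mm. A picture is of the moment at which its call begins: read the wrist's pose just before it. calibration takes no time and is no camera call; for the wrist camera it gives the pose at the moment of the call.
- finish_job(): hands the job in; it is judged then, once.
The state is a dict: "time": time; "q": joint angles; "joint_vel": joint speeds; "joint_torque": joint torques, N m; "tool_pos": TCP position; "tcp_rot": TCP orientation; "wrist_force": force on the tool from outside, world axes, zero at the start; "torque": the same for the moment, N m; "width": opening from 0.0 (shut) to 1.0 (fully open); "grip_force": force on a finger pad.
Only numpy, scipy, OpenCV 4.12 (cv2) and the standard library are available. Lean on these libraries where they do the work, as an engineer would, in place of code of your own. Each camera call takes 0.05 s, during which the arm holds its last target. There are 200 camera calls.

### The job

One of the three identical closed record boxes on the sorting board is still full of cards. Lift each of the three about 5 cm straight up out of its bay and hold it there a moment to feel its weight, one after another, starting at the end nearest the drawer cabinet, and stand it back upright in its own bay (the last one may be carried straight to the drawer if it is the full one). Only after all three have been felt, set the full box down gently, upright, in the open drawer, let go of it, and push the drawer fully shut; the two empty boxes stay on the board, nothing is dropped and the mug, stapler and stamp are left alone.

Things in the scene. Friction and masses are not known exactly. Their poses are not given: they have to be found in the camera images.
- box_a_mid (a point): Closed, rigid kraft-card record box in the +y (nearest the cabinet) bay, 120 mm long (its x, about along the board's x), 56 mm wide (its y; grip it across this), 100 mm high (z); this point is its centre. The three look the same; one, a different one each run, is full of loose cards (0.47 to 0.61 kg), the other two all but empty (0.10 to 0.12 kg)
- box_b_mid (a point): Closed, rigid kraft-card record box in the middle bay, 120 mm long (its x, about along the board's x), 56 mm wide (its y; grip it across this), 100 mm high (z); this point is its centre. The three look the same; one, a different one each run, is full of loose cards (0.47 to 0.61 kg), the other two all but empty (0.10 to 0.12 kg)
- box_c_mid (a point): Closed, rigid kraft-card record box in the -y (farthest from the cabinet) bay, 120 mm long (its x, about along the board's x), 56 mm wide (its y; grip it across this), 100 mm high (z); this point is its centre. The three look the same; one, a different one each run, is full of loose cards (0.47 to 0.61 kg), the other two all but empty (0.10 to 0.12 kg)
- board_mid (a point): fixed plywood sorting board, 170 mm (its x) by 330 mm (its y), 12 mm thick; this point is the middle of its upper face, on which the boxes stand. Its three bays are centred at y = +106, 0 and -106 mm in its own frame; +y is the end nearest the cabinet. Strips 4 mm wide and 12 mm high stand between the bays (at y = +-53 mm) and along the far (+x) edge
- cab_drawer0 (a joint): opening of the drawer of the fixed desk-top cabinet (320 mm deep, 270 mm wide, 150 mm high), in m: 0 is fully shut, and it starts open by 0.195 to 0.225. It slides along the cabinet's own x (opens towards -x, shuts towards +x), with light friction (some 1 to 3 N), and stays where it is left
- drawer_floor (a point): middle of the front edge of the drawer's inner floor, where it meets the front panel; moves with the drawer; x points into the cabinet, z up. Inside, the drawer is 275 mm (x) by 228 mm (y) and its walls rise 106 mm above the floor (front panel 115). With the drawer open by q, only the part from x = 0 to x = q - 6 mm lies in the open; the rest is under the cabinet's top, which is 128 mm above the floor (underside 116 mm)
- cab_drawer0_handle (a point): middle of the drawer's bar handle: a round steel bar 120 mm long along the drawer's y, standing 35 mm out (-x) from the drawer's front panel, about 112 mm above the desk; axes along the drawer. The drawer can be pushed shut by this bar
- mug_mid (a point): a bystander, not to be disturbed; this point is half-way up. White mug, 80 mm across, 95 mm high
- stapler_mid (a point): a bystander, not to be disturbed; this point is half-way up. Black stapler, 140 mm long, 36 mm wide, 52 mm high
- stamp_mid (a point): a bystander, not to be disturbed; this point is half-way up. Turned wooden hand stamp, 44 mm across, 75 mm high, standing between the robot and the work
Things that resemble listed ones, but are neither listed nor needed, are in the scene too. Leave any red look-alike of the part that bears box_b_mid alone. Leave any green look-alike of the part that bears box_a_mid alone.

How it is judged:
On the way, in this order (a step that is already met when the one before it is completed fails the run):
1. the box in the bay nearest the cabinet is held above its bay, lifted at least 25 mm (y of box_a_mid in the frame of board_mid between 0.061 and 0.151 m and x of box_a_mid in the frame of board_mid between -0.06 and 0.06 m and z of box_a_mid in the frame of board_mid above 0.075 m and angle between box_a_mid's own z axis and vertical below 0.35 rad and contact force between the fingers and box_a above 0.3 N), for 0.2 s.
2. then the box of the middle bay likewise (y of box_b_mid in the frame of board_mid between -0.045 and 0.045 m and x of box_b_mid in the frame of board_mid between -0.06 and 0.06 m and z of box_b_mid in the frame of board_mid above 0.075 m and angle between box_b_mid's own z axis and vertical below 0.35 rad and contact force between the fingers and box_b above 0.3 N), for 0.2 s.
3. then the box of the bay farthest from the cabinet likewise (y of box_c_mid in the frame of board_mid between -0.151 and -0.061 m and x of box_c_mid in the frame of board_mid between -0.06 and 0.06 m and z of box_c_mid in the frame of board_mid above 0.075 m and angle between box_c_mid's own z axis and vertical below 0.35 rad and contact force between the fingers and box_c above 0.3 N), for 0.2 s.
4. then the full box stands in the open drawer (open at least 100 mm), let go, the other two in their bays on the board (((x of box_a_mid in the frame of drawer_floor between 0.037 and 0.237 m and y of box_a_mid in the frame of drawer_floor between -0.1 and 0.1 m and z of box_a_mid in the frame of drawer_floor between 0.04 and 0.06 m and angle between box_a_mid's own z axis and vertical below 0.1 rad and contact force between box_a and cab_drawer0 above 2.7 N and contact force between the fingers and box_a below 0.1 N and (x of box_b_mid in the frame of board_mid between -0.05 and 0.05 m and y of box_b_mid in the frame of board_mid between -0.035 and 0.035 m and z of box_b_mid in the frame of board_mid between 0.04 and 0.06 m and angle between box_b_mid's own z axis and vertical below 0.1 rad) and (x of box_c_mid in the frame of board_mid between -0.05 and 0.05 m and y of box_c_mid in the frame of board_mid between -0.141 and -0.071 m and z of box_c_mid in the frame of board_mid between 0.04 and 0.06 m and angle between box_c_mid's own z axis and vertical below 0.1 rad)) or (x of box_b_mid in the frame of drawer_floor between 0.037 and 0.237 m and y of box_b_mid in the frame of drawer_floor between -0.1 and 0.1 m and z of box_b_mid in the frame of drawer_floor between 0.04 and 0.06 m and angle between box_b_mid's own z axis and vertical below 0.1 rad and contact force between box_b and cab_drawer0 above 2.7 N and contact force between the fingers and box_b below 0.1 N and (x of box_a_mid in the frame of board_mid between -0.05 and 0.05 m and y of box_a_mid in the frame of board_mid between 0.071 and 0.141 m and z of box_a_mid in the frame of board_mid between 0.04 and 0.06 m and angle between box_a_mid's own z axis and vertical below 0.1 rad) and (x of box_c_mid in the frame of board_mid between -0.05 and 0.05 m and y of box_c_mid in the frame of board_mid between -0.141 and -0.071 m and z of box_c_mid in the frame of board_mid between 0.04 and 0.06 m and angle between box_c_mid's own z axis and vertical below 0.1 rad)) or (x of box_c_mid in the frame of drawer_floor between 0.037 and 0.237 m and y of box_c_mid in the frame of drawer_floor between -0.1 and 0.1 m and z of box_c_mid in the frame of drawer_floor between 0.04 and 0.06 m and angle between box_c_mid's own z axis and vertical below 0.1 rad and contact force between box_c and cab_drawer0 above 2.7 N and contact force between the fingers and box_c below 0.1 N and (x of box_a_mid in the frame of board_mid between -0.05 and 0.05 m and y of box_a_mid in the frame of board_mid between 0.071 and 0.141 m and z of box_a_mid in the frame of board_mid between 0.04 and 0.06 m and angle between box_a_mid's own z axis and vertical below 0.1 rad) and (x of box_b_mid in the frame of board_mid between -0.05 and 0.05 m and y of box_b_mid in the frame of board_mid between -0.035 and 0.035 m and z of box_b_mid in the frame of board_mid between 0.04 and 0.06 m and angle between box_b_mid's own z axis and vertical below 0.1 rad))) and value of joint cab_drawer0 above 0.1 m and linear speed of each of box_a, box_b, box_c below 0.02 m/s), for 0.2 s.
At the end, for the whole second after the job is handed in: the full box (known by its weight, over 2.7 N) stands upright (0.1 rad) on the drawer floor, the drawer is shut to 8 mm; the two empty boxes stand upright (0.1 rad) in their own bays, within 35 mm (y) and 50 mm (x) of the bay centre; all released and at rest (((x of box_a_mid in the frame of drawer_floor between 0.037 and 0.237 m and y of box_a_mid in the frame of drawer_floor between -0.1 and 0.1 m and z of box_a_mid in the frame of drawer_floor between 0.04 and 0.06 m and angle between box_a_mid's own z axis and vertical below 0.1 rad and contact force between box_a and cab_drawer0 above 2.7 N and contact force between the fingers and box_a below 0.1 N and (x of box_b_mid in the frame of board_mid between -0.05 and 0.05 m and y of box_b_mid in the frame of board_mid between -0.035 and 0.035 m and z of box_b_mid in the frame of board_mid between 0.04 and 0.06 m and angle between box_b_mid's own z axis and vertical below 0.1 rad) and (x of box_c_mid in the frame of board_mid between -0.05 and 0.05 m and y of box_c_mid in the frame of board_mid between -0.141 and -0.071 m and z of box_c_mid in the frame of board_mid between 0.04 and 0.06 m and angle between box_c_mid's own z axis and vertical below 0.1 rad)) or (x of box_b_mid in the frame of drawer_floor between 0.037 and 0.237 m and y of box_b_mid in the frame of drawer_floor between -0.1 and 0.1 m and z of box_b_mid in the frame of drawer_floor between 0.04 and 0.06 m and angle between box_b_mid's own z axis and vertical below 0.1 rad and contact force between box_b and cab_drawer0 above 2.7 N and contact force between the fingers and box_b below 0.1 N and (x of box_a_mid in the frame of board_mid between -0.05 and 0.05 m and y of box_a_mid in the frame of board_mid between 0.071 and 0.141 m and z of box_a_mid in the frame of board_mid between 0.04 and 0.06 m and angle between box_a_mid's own z axis and vertical below 0.1 rad) and (x of box_c_mid in the frame of board_mid between -0.05 and 0.05 m and y of box_c_mid in the frame of board_mid between -0.141 and -0.071 m and z of box_c_mid in the frame of board_mid between 0.04 and 0.06 m and angle between box_c_mid's own z axis and vertical below 0.1 rad)) or (x of box_c_mid in the frame of drawer_floor between 0.037 and 0.237 m and y of box_c_mid in the frame of drawer_floor between -0.1 and 0.1 m and z of box_c_mid in the frame of drawer_floor between 0.04 and 0.06 m and angle between box_c_mid's own z axis and vertical below 0.1 rad and contact force between box_c and cab_drawer0 above 2.7 N and contact force between the fingers and box_c below 0.1 N and (x of box_a_mid in the frame of board_mid between -0.05 and 0.05 m and y of box_a_mid in the frame of board_mid between 0.071 and 0.141 m and z of box_a_mid in the frame of board_mid between 0.04 and 0.06 m and angle between box_a_mid's own z axis and vertical below 0.1 rad) and (x of box_b_mid in the frame of board_mid between -0.05 and 0.05 m and y of box_b_mid in the frame of board_mid between -0.035 and 0.035 m and z of box_b_mid in the frame of board_mid between 0.04 and 0.06 m and angle between box_b_mid's own z axis and vertical below 0.1 rad))) and value of joint cab_drawer0 below 0.008 m and velocity of joint cab_drawer0 below 0.01 m/s and linear speed of each of box_a, box_b, box_c below 0.02 m/s); the robot touches nothing.
It fails at once if a box is dropped or thrown (moves faster than 0.5 m/s while not held: a fall of more than about 13 mm) ((linear speed of box_a above 0.5 m/s and contact force between the fingers and box_a below 0.05 N) or (linear speed of box_b above 0.5 m/s and contact force between the fingers and box_b below 0.05 N) or (linear speed of box_c above 0.5 m/s and contact force between the fingers and box_c below 0.05 N)).
It fails at once if the mug, the stapler or the stamp is shifted by more than 30 mm or knocked over (distance of any of mug_mid, stapler_mid, stamp_mid from where it was at the start of the episode above 0.03 m or angle between any of mug_mid, stapler_mid, stamp_mid's own z axis and vertical above 0.4 rad).
It also fails if it takes over 72 s, if anything falls off the work surface, if the arm or the gripper's body presses on something with over 40 N, if the wrist force passes 120 N, or if a joint passes its speed limit or range.

## Working session

There is one attempt and no reset: what is moved stays moved. The work goes in short steps, Python scripts to look and compute and a tool call to move; the robot and the scene stay as the last step left them, time stands still between calls to the robot, and variables do not carry over. Pictures are saved under pics/ and viewed, at most 10 in all, crops included, and the job is handed in when it is done.

Besides the shell and the picture viewer there is one more tool, called after ">>>" as name(argument=value, ...) on one line, values as JSON. step_arm: Moves the arm, as the interface text tells. Its arguments: {"type":"object","properties":{"commands":{"type":"array","items":{"type":"object","properties":{"fingers":{"type":"number"},"dx":{"type":"number"},"dy":{"type":"number"},"dz":{"type":"number"},"roll":{"type":"number"}}}},"squeeze":{"type":"number"}},"required":["commands"]}

```bash
mkdir -p pics; cat > h.py <<'E'
import numpy as np, cv2
from workcell import *
from scipy.spatial.transform import Rotation as R
def pts(name, d, cal=None):
    c=cal or calibration(name); K=np.array(c["intrinsics"]); h,w=d.shape
    u,v=np.meshgrid(np.arange(w),np.arange(h))
    p=cv2.undistortPoints(np.stack([u,v],-1).reshape(-1,1,2).astype(float),K,np.array([c["k1"],0,0,0.])).reshape(h,w,2)
    X=np.stack([p[...,0]*d,-p[...,1]*d,-d,np.ones_like(d)],-1)
    return (X@np.linalg.inv(np.array(c["world_to_cam"])).T)[...,:3]
E
python3 - <<'E'
from h import *
s=read_state(); print(s)
for n in("scene","top"):
    b,d=read_camera(n); cv2.imwrite(f"pics/{n}0.png",b); np.savez(f"{n}0.npz",b=b,d=d,P=pts(n,d))
    c=calibration(n);print(n,np.linalg.inv(np.array(c["world_to_cam"]))[:3,3].round(3),c["k1"])
E
```

```text
{'time': 0.0, 'q': array([ 1.11709263e+00,  2.64755964e-01,  1.60535660e+00, -2.59909688e-07,
        1.27370368e+00, -3.69053018e-02]), 'joint_vel': array([-5.43503641e-04,  1.58110931e-04,  6.89387007e-05,  1.10821627e-03,
        1.15788108e-03, -1.02877712e-03]), 'joint_torque': array([-2.49110108e-04, -5.15096569e+01, -3.67316866e+01,  1.96504157e-04,
        1.28473778e-02, -2.75027425e-06]), 'tool_pos': array([0.27295145, 0.61656029, 0.22996953]), 'tcp_rot': array([-0.6498645 , -3.07308931,  0.00338776]), 'wrist_force': array([-0.10690683, -1.01115906,  0.47329873]), 'torque': array([0.07359442, 0.00515488, 0.00669948]), 'grip_force': 0.0, 'width': 0.997070797818705}
scene [1.072 0.187 1.047] -0.08339252526579151
top [ 0.306 -0.008  1.223] -0.14389834493280015
```

View pics/scene0.png

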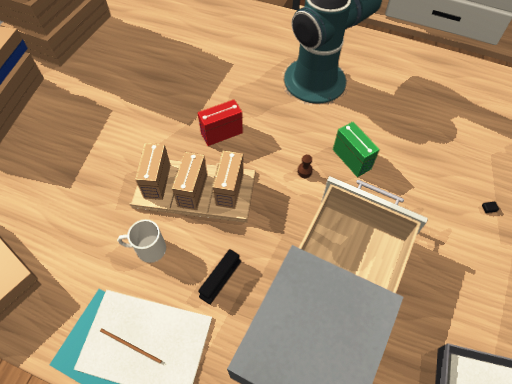

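View pics/top0.png

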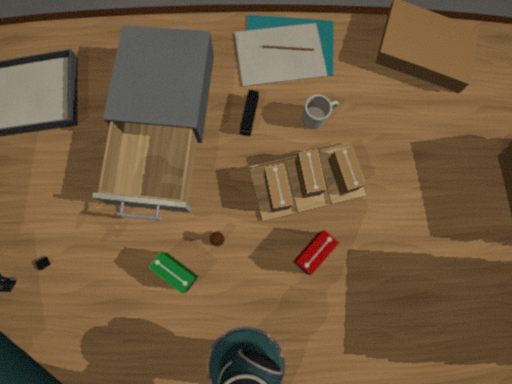

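The scene view shows three kraft boxes on the board at (152,170), (190,180) and (229,178). The drawer is open, with its handle at (380,192). In the top view the boxes are at (278,187), (311,172) and (348,168), the board is around (307,182), and the handle is at (138,212). The stamp is at (217,239), the mug at (318,110) and the stapler at (249,113).

Things that could be taken for the record boxes (top view): red box (316,253), green box (173,272), large cardboard box (428,45). I choose the three kraft boxes on the plywood board; box a, nearest the cabinet, is the one at (278,187).

```bash
python3 - <<'E'
from h import *
z=np.load("top0.npz");P=z["P"];b=z["b"]
v,u=np.mgrid[:384,:512]
def rect(m,n,dz=True):
    m=cv2.morphologyEx(m.astype(np.uint8),cv2.MORPH_OPEN,np.ones((3,3)))
    k,l,st,ce=cv2.connectedComponentsWithStats(m)
    for i in range(1,k):
        if st[i,4]<60: continue
        q=P[l==i]; (c,wh,a)=cv2.minAreaRect((q[:,:2]*1000).astype(np.float32))
        print(n,ce[i].round(),"c",np.round(c,0),"wh",np.round(wh,0),"ang",round(a,1),"z",np.median(q[:,2]).round(4))
roi=(u>245)&(u<375)&(v>135)&(v<225)
Z=P[...,2]
rect(roi&(Z>.095)&(Z<.13),"boxtop")
rect(roi&(Z>.006)&(Z<.018),"board")
cab=(u>90)&(u<220)&(v>20)&(v<225)
rect(cab&(Z>.125),"cab>.125")
rect(cab&(v>120)&(Z>.0)&(Z<.03),"drfloor")
rect(cab&(v>180)&(Z>.118)&(Z<.16),"panel")
rect(cab&(v>198)&(Z>.09)&(Z<.125),"handle")
for n,r in dict(stamp=(205,228,228,250),mug=(298,345,90,132),stapler=(236,262,88,138)).items():
    m=(u>r[0])&(u<r[1])&(v>r[2])&(v<r[3])&(Z>.03); rect(m,n)
cv2.imwrite("pics/c.png",cv2.resize(np.hstack([b[130:230,240:380]]),None,fx=5,fy=5,interpolation=cv2.INTER_CUBIC))
for p in [(150,60),(150,150),(150,190),(145,203),(138,212),(138,218)]: print(p,P[p[1],p[0]].round(3))
E
```

```text
boxtop [349. 167.] c [ 568. -306.] wh [122.  57.] ang 15.5 z 0.113
boxtop [311. 171.] c [ 559. -197.] wh [121.  58.] ang 9.9 z 0.1129
boxtop [278. 186.] c [ 517. -100.] wh [121.  57.] ang 10.4 z 0.1128
board [337. 181.] c [ 571. -305.] wh [170. 105.] ang 15.5 z 0.0131
board [293. 176.] c [ 562. -157.] wh [120.  26.] ang 13.5 z 0.0129
board [266. 196.] c [521. -91.] wh [168. 111.] ang 13.6 z 0.0128
board [313. 201.] c [ 487. -214.] wh [ 45. 102.] ang 14.1 z 0.013
cab>.125 [158.  77.] c [651. 216.] wh [749. 339.] ang 8.7 z 0.1509
cab>.125 [140. 199.] c [437. 189.] wh [464.  89.] ang 67.3 z 0.1371
drfloor [152. 161.] c [618. 280.] wh [212. 229.] ang 83.5 z 0.0229
panel [141. 199.] c [482. 286.] wh [266.  34.] ang 85.3 z 0.1369
handle [151. 216.] c [443. 258.] wh [61. 39.] ang 85.5 z 0.1163
handle [127. 215.] c [437. 324.] wh [62. 11.] ang 84.5 z 0.1169
stamp [215. 238.] c [375.  82.] wh [26. 26.] ang 90.0 z 0.072
mug [322. 102.] c [ 565. -115.] wh [ 85. 554.] ang 58.7 z 0.0759
mug [313. 119.] c [ 523. -136.] wh [ 79. 498.] ang 68.5 z 0.0696
stapler [249. 110.] c [571.  -5.] wh [ 49. 527.] ang 85.3 z 0.0526
(150, 60) [0.887 0.268 0.151]
(150, 150) [0.65  0.287 0.02 ]
(150, 190) [0.524 0.282 0.021]
(145, 203) [0.467 0.267 0.137]
(138, 212) [0.459 0.322 0.003]
(138, 218) [0.428 0.291 0.115]
```

View pics/c.png

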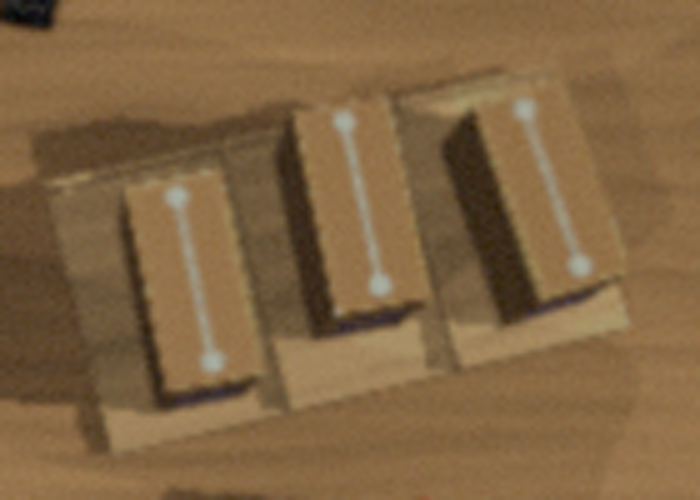

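The crop confirms three plain kraft boxes with grey ties standing on the plywood board. Box a is at crop (195,280), b at (360,210) and c at (550,190); the red and green boxes aren't among them.

```bash
cat >> h.py <<'E'
def go(x,y,z,yaw):
    s=read_state(); r=R.from_rotvec(s["tcp_rot"]).as_matrix()
    d=r.T@(np.array([x,y,z])-s["tool_pos"])
    ty=r[:,1]; cur=np.degrees(np.arctan2(-ty[0],ty[1])) # yaw of tool y vs world y
    a=(yaw-cur+90)%180-90          # world turn
    print("t",round(s["time"],2),"pos",s["tool_pos"].round(4),"yaw",round(cur,1),"down",r[2,2].round(4),"q6",s["q"][5].round(2),"| d(mm)",(d*1000).round(1),"roll",round(-a,1),"F",s["wrist_force"].round(2),"w",round(s["width"],3))
E
python3 - <<'E'
from h import *
go(.517,-.1,.231,10.4)
yaw=np.radians(-4.8); 
for n in("top","scene"):
    P=np.load(n+"0.npz")["P"].reshape(-1,3); c,s=np.cos(yaw),np.sin(yaw)
    X=P[:,0]*c+P[:,1]*s; Y=-P[:,0]*s+P[:,1]*c; Z=P[:,2]
    w=(X>.35)&(X<.75)&(Y>.1)&(Y<.5)
    def st(m,t): 
        m=m&w
        if m.sum()>5: print(n,t,m.sum(),"X",np.percentile(X[m],[2,50,98]).round(3),"Y",np.percentile(Y[m],[2,50,98]).round(3),"Z",np.median(Z[m]).round(4))
    st((Z>.132)&(Z<.145)&(X<.5),"paneltop")
    st((Z>.05)&(Z<.11)&(X<.5)&(X>.44)&(Y>.25)&(Y<.4),"panel inner")
    st((Z>.015)&(Z<.03)&(X>.46),"floor")
    st((Z>.10)&(Z<.125)&(X<.44),"handle")
    st((Z>.14)&(X>.55),"cabtop")
E
```

```text
t 0.1 pos [0.2729 0.6166 0.2301] yaw -23.9 down -1.0 q6 -0.04 | d(mm) [-5.133e+02 -5.564e+02  2.000e-01] roll -34.3 F [0.04 0.84 0.46] w 1.0
top paneltop 544 X [0.441 0.45  0.46 ] Y [0.197 0.321 0.451] Z 0.1379
top panel inner 107 X [0.441 0.443 0.445] Y [0.252 0.324 0.397] Z 0.0799
top floor 4841 X [0.483 0.589 0.701] Y [0.227 0.329 0.432] Z 0.0229
top handle 244 X [0.402 0.409 0.44 ] Y [0.212 0.32  0.385] Z 0.1165
top cabtop 2674 X [0.666 0.707 0.748] Y [0.186 0.311 0.448] Z 0.1508
scene paneltop 642 X [0.441 0.452 0.461] Y [0.201 0.331 0.455] Z 0.1372
scene panel inner 711 X [0.459 0.462 0.466] Y [0.253 0.327 0.397] Z 0.081
scene floor 4549 X [0.463 0.538 0.608] Y [0.215 0.329 0.436] Z 0.0223
scene handle 239 X [0.403 0.41  0.425] Y [0.269 0.33  0.391] Z 0.1163
scene cabtop 4476 X [0.667 0.709 0.748] Y [0.192 0.323 0.45 ] Z 0.1501
```

>>> step_arm(commands=[{"fingers":-1,"dx":-0.032,"dy":-0.035,"dz":0,"roll":9.2},{"fingers":-1,"dx":-0.064,"dy":-0.07,"dz":0,"roll":18.4},{"fingers":-1,"dx":-0.096,"dy":-0.104,"dz":0,"roll":27.6},{"fingers":-1,"dx":-0.128,"dy":-0.139,"dz":0,"roll":36.8},{"fingers":-1,"dx":-0.16,"dy":-0.174,"dz":0,"roll":46},{"fingers":-1,"dx":-0.192,"dy":-0.209,"dz":0,"roll":55},{"fingers":-1,"dx":-0.225,"dy":-0.243,"dz":0,"roll":64},{"fingers":-1,"dx":-0.257,"dy":-0.278,"dz":0,"roll":73}], squeeze=60)

```text
time: 1.1
tool_pos: [0.3958, 0.2574, 0.2309]
tcp_rot: [2.356, 2.078, -0.001]
wrist_force: [0.5, 0.1, -0.3]
width: 0.997
grip_force: 0.0
```

```bash
python3 -c "
from h import *
go(.517,-.1,.231,10.4)"
```

```text
t 1.1 pos [0.3958 0.2574 0.2309] yaw -97.2 down -1.0 q6 0.65 | d(mm) [-339.5  164.8   -0. ] roll 72.4 F [ 0.53  0.09 -0.3 ] w 0.997
```

>>> step_arm(commands=[{"fingers":-1,"dx":-0.042,"dy":0.021,"dz":0,"roll":9},{"fingers":-1,"dx":-0.085,"dy":0.041,"dz":0,"roll":18},{"fingers":-1,"dx":-0.127,"dy":0.062,"dz":0,"roll":27},{"fingers":-1,"dx":-0.17,"dy":0.082,"dz":0,"roll":36},{"fingers":-1,"dx":-0.212,"dy":0.103,"dz":0,"roll":45},{"fingers":-1,"dx":-0.255,"dy":0.124,"dz":0,"roll":54},{"fingers":-1,"dx":-0.297,"dy":0.144,"dz":0,"roll":63},{"fingers":-1,"dx":-0.3395,"dy":0.165,"dz":0,"roll":72.4}])

```text
time: 2.1
tool_pos: [0.5188, -0.0993, 0.2309]
tcp_rot: [-3.128, -0.285, 0.001]
wrist_force: [0.3, 0.6, -0.2]
width: 0.997
grip_force: 0.0
```

```bash
cat > close.py <<'E'
from h import *
import sys
# wrist look: rectangles at box-top height, world mm
cal=calibration("wrist"); b,d=read_camera("wrist"); P=pts("wrist",d,cal)
m=((P[...,2]>.095)&(P[...,2]<.13)&(d>0)).astype(np.uint8)
k,l,st,ce=cv2.connectedComponentsWithStats(m)
for i in range(1,k):
    if st[i,4]<400: continue
    q=P[l==i]; c,wh,a=cv2.minAreaRect((q[:,:2]*1000).astype(np.float32)); print(ce[i].round(),st[i,:4],np.round(c,1),np.round(wh,0),round(a,1),np.median(q[:,2]).round(4))
cv2.imwrite(sys.argv[1],b)
E
python3 close.py pics/w1.png; python3 -c "
from h import *
go(.517,-.1,.068,10.4)"
```

```text
[ 6. 85.] [  0   0  19 201] [552.8 157.8] [ 15. 196.] 87.3 0.1016
[355. 159.] [320 100  73 122] [ 557.9 -195.9] [121.  57.] 9.6 0.1119
[457. 171.] [422 112  74 121] [ 566.7 -305.5] [121.  59.] 16.2 0.1118
[253. 183.] [223 126  60 117] [515.8 -99.4] [120.  56.] 10.4 0.1118
t 2.15 pos [ 0.5206 -0.1043  0.231 ] yaw -170.0 down -1.0 q6 1.16 | d(mm) [ -2.9  -5.7 162.9] roll -0.4 F [ 2.42 -3.98  0.74] w 1.001
```

View pics/w1.png

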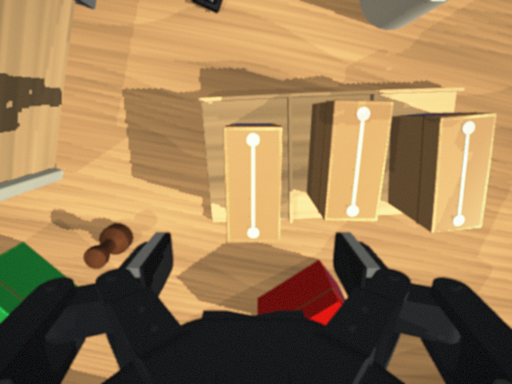

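The wrist view shows the three tied boxes at (253,183), (355,159) and (457,171). Their measured positions agree with the top view to about 2 mm, so I'll descend over box a.

>>> step_arm(commands=[{"fingers":-1,"dz":0.04},{"fingers":-1,"dz":0.08},{"fingers":-1,"dz":0.1},{"fingers":-1,"dz":0.1}])

```text
invalid input
```

```bash
python3 -c "
from h import *
go(.516,-.0995,.068,10.4)"
```

```text
t 2.15 pos [ 0.5206 -0.1043  0.231 ] yaw -170.0 down -1.0 q6 1.16 | d(mm) [ -3.8  -6.3 162.9] roll -0.4 F [ 2.42 -3.98  0.74] w 1.001
```

All the fields are required.

>>> step_arm(commands=[{"fingers":-1,"dx":0,"dy":0,"dz":0.03,"roll":0},{"fingers":-1,"dx":0,"dy":0,"dz":0.07,"roll":0},{"fingers":-1,"dx":0,"dy":0,"dz":0.1,"roll":0},{"fingers":-1,"dx":0,"dy":0,"dz":0.1,"roll":0}])

```text
time: 2.65
tool_pos: [0.5159, -0.097, 0.1281]
tcp_rot: [-3.125, -0.294, 0.011]
wrist_force: [-0.5, 0.8, 0.8]
width: 0.999
grip_force: 0.0
```

```bash
python3 -c "
from h import *
go(.516,-.0995,.068,10.4)"
```

```text
t 2.65 pos [ 0.5159 -0.097   0.1281] yaw -169.3 down -1.0 q6 1.15 | d(mm) [ 0.1  2.6 60. ] roll 0.3 F [-0.46  0.82  0.83] w 0.999
```

>>> step_arm(commands=[{"fingers":-1,"dx":0,"dy":0.002,"dz":0.015,"roll":0},{"fingers":-1,"dx":0,"dy":0.002,"dz":0.04,"roll":0},{"fingers":-1,"dx":0,"dy":0.002,"dz":0.06,"roll":0},{"fingers":-1,"dx":0,"dy":0.002,"dz":0.06,"roll":0},{"fingers":1,"dx":0,"dy":0.002,"dz":0.06,"roll":0},{"fingers":1,"dx":0,"dy":0.002,"dz":0.06,"roll":0},{"fingers":1,"dx":0,"dy":0.002,"dz":0.06,"roll":0},{"fingers":1,"dx":0,"dy":0.002,"dz":0.06,"roll":0}], squeeze=60)

```text
time: 3.65
tool_pos: [0.5207, -0.1, 0.073]
tcp_rot: [3.127, 0.293, 0.005]
wrist_force: [-0.1, 1.1, 6.4]
width: 0.644
grip_force: 64.2
```

```bash
python3 -c "
from h import *
go(.516,-.0995,.068,10.4);s=read_state();print(s['grip_force'],s['torque'].round(2))"
```

```text
t 3.65 pos [ 0.5207 -0.1     0.073 ] yaw -169.3 down -1.0 q6 1.15 | d(mm) [-4.6 -1.3  5. ] roll 0.3 F [-0.08  1.15  6.43] w 0.644
64.19084072113037 [0.16 0.06 0.01]
```

>>> step_arm(commands=[{"fingers":1,"dx":0,"dy":0,"dz":-0.008,"roll":0},{"fingers":1,"dx":0,"dy":0,"dz":-0.02,"roll":0},{"fingers":1,"dx":0,"dy":0,"dz":-0.037,"roll":0},{"fingers":1,"dx":0,"dy":0,"dz":-0.05,"roll":0},{"fingers":1,"dx":0,"dy":0,"dz":-0.05,"roll":0},{"fingers":1,"dx":0,"dy":0,"dz":-0.05,"roll":0},{"fingers":1,"dx":0,"dy":0,"dz":-0.05,"roll":0},{"fingers":1,"dx":0,"dy":0,"dz":-0.05,"roll":0}])

```text
time: 4.65
tool_pos: [0.5187, -0.0997, 0.1206]
tcp_rot: [-3.127, -0.293, 0.002]
wrist_force: [-0.0, -0.5, -1.5]
width: 0.646
grip_force: 63.5
```

```bash
python3 close.py pics/w2.png; python3 -c "
from h import *
go(.516,-.0995,.068,10.4);s=read_state();print(s['grip_force'],s['torque'].round(2))"
```

```text
[421. 180.] [357  91 135 195] [ 558.  -195.7] [121.  58.] 10.2 0.1118
[252. 139.] [199 136 107   6] [573.5 -88.4] [ 1. 54.] 10.5 0.1143
t 4.7 pos [ 0.5188 -0.0997  0.1207] yaw -169.3 down -1.0 q6 1.15 | d(mm) [-2.7 -0.7 52.7] roll 0.3 F [-0.2  -0.41 -1.36] w 0.646
63.47165107727051 [0.02 0.01 0.03]
```

Box a pulls only about 1.4 N, so it's empty. I'll set it back.

>>> step_arm(commands=[{"fingers":1,"dx":0,"dy":0,"dz":0.015,"roll":0},{"fingers":1,"dx":0,"dy":0,"dz":0.035,"roll":0},{"fingers":1,"dx":0,"dy":0,"dz":0.043,"roll":0},{"fingers":1,"dx":0,"dy":0,"dz":0.047,"roll":0},{"fingers":1,"dx":0,"dy":0,"dz":0.047,"roll":0},{"fingers":1,"dx":0,"dy":0,"dz":0.047,"roll":0}])

```text
time: 5.45
tool_pos: [0.5199, -0.1, 0.0749]
tcp_rot: [3.127, 0.293, 0.002]
wrist_force: [0.7, 0.6, -1.2]
width: 0.647
grip_force: 63.5
```

```bash
python3 -c "
from h import *
go(.516,-.0995,.068,10.4);s=read_state();print(s['grip_force'],s['torque'].round(2))"
```

```text
t 5.45 pos [ 0.5199 -0.1     0.0749] yaw -169.3 down -1.0 q6 1.15 | d(mm) [-3.7 -1.2  6.9] roll 0.3 F [ 0.69  0.55 -1.21] w 0.647
63.52283835411072 [ 0.02  0.   -0.01]
```

>>> step_arm(commands=[{"fingers":1,"dx":0,"dy":0,"dz":0.003,"roll":0},{"fingers":1,"dx":0,"dy":0,"dz":0.003,"roll":0},{"fingers":-1,"dx":0,"dy":0,"dz":0.003,"roll":0},{"fingers":-1,"dx":0,"dy":0,"dz":0.003,"roll":0},{"fingers":-1,"dx":0,"dy":0,"dz":0.003,"roll":0},{"fingers":-1,"dx":0,"dy":0,"dz":-0.03,"roll":0},{"fingers":-1,"dx":0,"dy":0,"dz":-0.08,"roll":0},{"fingers":-1,"dx":0,"dy":0,"dz":-0.1,"roll":0}])

```text
time: 6.45
tool_pos: [0.5211, -0.1003, 0.1776]
tcp_rot: [3.126, 0.293, 0.007]
wrist_force: [-0.6, -0.7, -0.1]
width: 0.999
grip_force: 0.0
```

```bash
python3 close.py pics/w3.png; python3 -c "
from h import *
go(.558,-.196,.175,9.9)"
```

```text
[377. 170.] [332 101  95 147] [ 558.3 -195.8] [120.  57.] 9.9 0.1118
[485. 192.] [452 119  60 142] [ 564.8 -298.4] [120.  45.] 16.6 0.1117
[250. 200.] [214 132  74 140] [516.3 -99.1] [119.  56.] 10.5 0.1119
t 6.5 pos [ 0.5221 -0.1005  0.1795] yaw -169.3 down -1.0 q6 1.15 | d(mm) [ 17.5 100.5   4.9] roll 0.8 F [ 1.03 -0.38  2.77] w 1.002
```

>>> step_arm(commands=[{"fingers":-1,"dx":0.005,"dy":0.03,"dz":0,"roll":0.8},{"fingers":-1,"dx":0.011,"dy":0.07,"dz":0,"roll":0.8},{"fingers":-1,"dx":0.016,"dy":0.1,"dz":0.0,"roll":0.8},{"fingers":-1,"dx":0.016,"dy":0.1,"dz":0.02,"roll":0.8},{"fingers":-1,"dx":0.016,"dy":0.1,"dz":0.045,"roll":0.8},{"fingers":-1,"dx":0.016,"dy":0.1,"dz":0.045,"roll":0.8}])

```text
time: 7.25
tool_pos: [0.5501, -0.193, 0.1249]
tcp_rot: [-3.126, -0.272, 0.012]
wrist_force: [-0.4, -0.1, -0.3]
width: 1.0
grip_force: 0.0
```

```bash
python3 -c "
from h import *
go(.558,-.196,.070,9.9)"
```

```text
t 7.25 pos [ 0.5501 -0.193   0.1249] yaw -170.1 down -1.0 q6 1.02 | d(mm) [ 7.7  4.5 54.8] roll 0.0 F [-0.41 -0.15 -0.35] w 1.0
```

>>> step_arm(commands=[{"fingers":-1,"dx":0.006,"dy":0.004,"dz":0.01,"roll":0},{"fingers":-1,"dx":0.006,"dy":0.004,"dz":0.035,"roll":0},{"fingers":-1,"dx":0.006,"dy":0.004,"dz":0.055,"roll":0},{"fingers":-1,"dx":0.006,"dy":0.004,"dz":0.055,"roll":0},{"fingers":1,"dx":0.006,"dy":0.004,"dz":0.055,"roll":0},{"fingers":1,"dx":0.006,"dy":0.004,"dz":0.055,"roll":0},{"fingers":1,"dx":0.006,"dy":0.004,"dz":0.055,"roll":0},{"fingers":1,"dx":0.006,"dy":0.004,"dz":0.055,"roll":0}])

```text
time: 8.25
tool_pos: [0.5611, -0.1978, 0.0758]
tcp_rot: [3.13, 0.271, 0.003]
wrist_force: [-1.3, 4.2, 5.7]
width: 0.645
grip_force: 65.3
```

>>> step_arm(commands=[{"fingers":1,"dx":0,"dy":0,"dz":-0.008,"roll":0},{"fingers":1,"dx":0,"dy":0,"dz":-0.02,"roll":0},{"fingers":1,"dx":0,"dy":0,"dz":-0.037,"roll":0},{"fingers":1,"dx":0,"dy":0,"dz":-0.05,"roll":0},{"fingers":1,"dx":0,"dy":0,"dz":-0.05,"roll":0},{"fingers":1,"dx":0,"dy":0,"dz":-0.05,"roll":0},{"fingers":1,"dx":0,"dy":0,"dz":-0.05,"roll":0},{"fingers":1,"dx":0,"dy":0,"dz":-0.05,"roll":0}])

```text
time: 9.25
tool_pos: [0.5597, -0.1978, 0.1235]
tcp_rot: [-3.129, -0.272, 0.002]
wrist_force: [-0.6, 0.3, -6.2]
width: 0.648
grip_force: 64.9
```

```bash
python3 close.py pics/w4.png; python3 -c "
from h import *
go(.558,-.196,.075,9.9);s=read_state();print(s['grip_force'],s['torque'].round(2))"
```

```text
[420. 212.] [367 145 107 159] [ 572.7 -303.6] [109.  57.] 16.1 0.1118
[ 90. 222.] [ 33 170 114 126] [534.1 -95.7] [83. 58.] 10.4 0.1115
[139. 330.] [123 318  28  22] [ 468.9 -127.8] [19. 18.] 8.2 0.1114
t 9.3 pos [ 0.5598 -0.1979  0.1237] yaw -170.1 down -1.0 q6 1.02 | d(mm) [-1.4 -2.1 48.7] roll 0.0 F [ 0.28 -0.19 -5.64] w 0.65
64.87210392951965 [-0.04 -0.04  0.02]
```

Box b pulls about 5.9 N, so it's the full one. I'll set it back and still feel c.

>>> step_arm(commands=[{"fingers":1,"dx":0,"dy":0,"dz":0.015,"roll":0},{"fingers":1,"dx":0,"dy":0,"dz":0.035,"roll":0},{"fingers":1,"dx":0,"dy":0,"dz":0.043,"roll":0},{"fingers":1,"dx":0,"dy":0,"dz":0.047,"roll":0},{"fingers":1,"dx":0,"dy":0,"dz":0.049,"roll":0},{"fingers":1,"dx":0,"dy":0,"dz":0.049,"roll":0},{"fingers":1,"dx":0,"dy":0,"dz":0.049,"roll":0}])

```text
time: 10.18
tool_pos: [0.561, -0.1983, 0.0758]
tcp_rot: [3.129, 0.272, 0.003]
wrist_force: [-0.1, 0.8, -4.1]
width: 0.648
grip_force: 64.9
```

```bash
python3 -c "
from h import *
go(.558,-.196,.075,9.9)"
```

```text
t 10.18 pos [ 0.561  -0.1983  0.0758] yaw -170.1 down -1.0 q6 1.02 | d(mm) [-2.5 -2.8  0.8] roll 0.0 F [-0.09  0.82 -4.12] w 0.648
```

Contact is beginning. Next I'll go 2 mm lower, release, rise and move on to c.

>>> step_arm(commands=[{"fingers":1,"dx":0,"dy":0,"dz":0.002,"roll":0},{"fingers":1,"dx":0,"dy":0,"dz":0.002,"roll":0},{"fingers":-1,"dx":0,"dy":0,"dz":0.002,"roll":0},{"fingers":-1,"dx":0,"dy":0,"dz":0.002,"roll":0},{"fingers":-1,"dx":0,"dy":0,"dz":0.002,"roll":0},{"fingers":-1,"dx":0,"dy":0,"dz":-0.03,"roll":0},{"fingers":-1,"dx":0,"dy":0,"dz":-0.08,"roll":0},{"fingers":-1,"dx":0,"dy":0,"dz":-0.1,"roll":0}])

```text
time: 11.18
tool_pos: [0.5621, -0.1988, 0.1788]
tcp_rot: [3.127, 0.271, 0.008]
wrist_force: [0.3, -0.4, 0.3]
width: 1.0
grip_force: 0.0
```

```bash
python3 close.py pics/w5.png; python3 -c "
from h import *
go(.567,-.3055,.175,16)"
```

```text
[249. 198.] [213 130  74 141] [ 558.4 -196.6] [120.  56.] 9.7 0.1119
[380. 198.] [339 140  78 136] [ 567.1 -305.6] [120.  57.] 16.3 0.1118
[125. 206.] [ 85 160  83 112] [528.  -97.2] [96. 58.] 10.8 0.1116
t 11.22 pos [ 0.5629 -0.1991  0.1807] yaw -170.1 down -1.0 q6 1.02 | d(mm) [-14.3 105.5   6. ] roll -6.1 F [ 1.18 -0.32  1.92] w 1.005
```

>>> step_arm(commands=[{"fingers":-1,"dx":-0.004,"dy":0.035,"dz":0,"roll":-2},{"fingers":-1,"dx":-0.008,"dy":0.075,"dz":0,"roll":-5},{"fingers":-1,"dx":-0.01,"dy":0.107,"dz":0.0,"roll":-6.2},{"fingers":-1,"dx":-0.01,"dy":0.107,"dz":0.02,"roll":-6.2},{"fingers":-1,"dx":-0.01,"dy":0.107,"dz":0.045,"roll":-6.2},{"fingers":-1,"dx":-0.01,"dy":0.107,"dz":0.045,"roll":-6.2},{"fingers":-1,"dx":-0.01,"dy":0.107,"dz":0.045,"roll":-6.2}])

```text
time: 12.1
tool_pos: [0.5684, -0.3042, 0.1296]
tcp_rot: [-3.109, -0.441, 0.002]
wrist_force: [0.2, 0.4, 0.6]
width: 0.999
grip_force: 0.0
```

```bash
python3 -c "
from h import *
go(.567,-.3055,.07,16.2)"
```

```text
t 12.1 pos [ 0.5684 -0.3042  0.1296] yaw -163.9 down -1.0 q6 0.76 | d(mm) [-1.7  0.9 59.6] roll -0.1 F [0.23 0.39 0.58] w 0.999
```

>>> step_arm(commands=[{"fingers":-1,"dx":-0.002,"dy":0.001,"dz":0.015,"roll":0},{"fingers":-1,"dx":-0.002,"dy":0.001,"dz":0.04,"roll":0},{"fingers":-1,"dx":-0.002,"dy":0.001,"dz":0.057,"roll":0},{"fingers":-1,"dx":-0.002,"dy":0.001,"dz":0.057,"roll":0},{"fingers":1,"dx":-0.002,"dy":0.001,"dz":0.057,"roll":0},{"fingers":1,"dx":-0.002,"dy":0.001,"dz":0.057,"roll":0},{"fingers":1,"dx":-0.002,"dy":0.001,"dz":0.057,"roll":0},{"fingers":1,"dx":-0.002,"dy":0.001,"dz":0.057,"roll":0}])

```text
time: 13.1
tool_pos: [0.5681, -0.3071, 0.0747]
tcp_rot: [3.109, 0.44, 0.003]
wrist_force: [0.4, 0.8, 4.8]
width: 0.65
grip_force: 64.2
```

>>> step_arm(commands=[{"fingers":1,"dx":0,"dy":0,"dz":-0.008,"roll":0},{"fingers":1,"dx":0,"dy":0,"dz":-0.02,"roll":0},{"fingers":1,"dx":0,"dy":0,"dz":-0.037,"roll":0},{"fingers":1,"dx":0,"dy":0,"dz":-0.05,"roll":0},{"fingers":1,"dx":0,"dy":0,"dz":-0.05,"roll":0},{"fingers":1,"dx":0,"dy":0,"dz":-0.05,"roll":0},{"fingers":1,"dx":0,"dy":0,"dz":-0.05,"roll":0},{"fingers":1,"dx":0,"dy":0,"dz":-0.05,"roll":0}])

```text
time: 14.1
tool_pos: [0.5666, -0.3064, 0.1225]
tcp_rot: [-3.11, -0.44, 0.002]
wrist_force: [-0.2, 1.1, -0.6]
width: 0.649
grip_force: 63.5
```

```bash
python3 -c "
from h import *
go(.567,-.3055,.075,16.2)"
```

```text
t 14.1 pos [ 0.5666 -0.3064  0.1225] yaw -163.9 down -1.0 q6 0.76 | d(mm) [ 0.6 -0.7 47.5] roll -0.1 F [-0.16  1.14 -0.56] w 0.649
```

Box c is empty at about 0.6 to 1 N. I'll put it back.

>>> step_arm(commands=[{"fingers":1,"dx":0,"dy":0,"dz":0.015,"roll":0},{"fingers":1,"dx":0,"dy":0,"dz":0.035,"roll":0},{"fingers":1,"dx":0,"dy":0,"dz":0.044,"roll":0},{"fingers":1,"dx":0,"dy":0,"dz":0.048,"roll":0},{"fingers":1,"dx":0,"dy":0,"dz":0.05,"roll":0},{"fingers":1,"dx":0,"dy":0,"dz":0.05,"roll":0},{"fingers":1,"dx":0,"dy":0,"dz":0.05,"roll":0},{"fingers":1,"dx":0,"dy":0,"dz":0.05,"roll":0}])

```text
time: 15.1
tool_pos: [0.5662, -0.3063, 0.0748]
tcp_rot: [-3.109, -0.441, 0.003]
wrist_force: [-7.2, 3.5, 10.1]
width: 0.65
grip_force: 64.8
```

>>> step_arm(commands=[{"fingers":-1,"dx":0,"dy":0,"dz":0,"roll":0},{"fingers":-1,"dx":0,"dy":0,"dz":0,"roll":0},{"fingers":-1,"dx":0,"dy":0,"dz":0,"roll":0},{"fingers":-1,"dx":0,"dy":0,"dz":-0.03,"roll":0},{"fingers":-1,"dx":0,"dy":0,"dz":-0.08,"roll":0},{"fingers":-1,"dx":0,"dy":0,"dz":-0.1,"roll":0}])

```text
time: 15.85
tool_pos: [0.5689, -0.3077, 0.1768]
tcp_rot: [3.107, 0.44, 0.007]
wrist_force: [1.1, -0.7, 0.7]
width: 1.002
grip_force: 0.0
```

```bash
python3 close.py pics/w6.png; python3 -c "
from h import *
go(.5585,-.1965,.175,9.7)"
```

```text
[118. 169.] [ 77  96  82 151] [ 558.7 -196.8] [120.  58.] 9.9 0.1117
[ 20. 195.] [  0 120  48 143] [ 518.9 -116.1] [121.  33.] 6.5 0.1111
[248. 198.] [211 129  74 143] [ 564.8 -304.9] [121.  56.] 16.2 0.1119
[ 93. 367.] [ 61 344  59  40] [ 333.4 -194.2] [36. 83.] 47.7 0.0996
t 15.9 pos [ 0.5696 -0.3081  0.1787] yaw -163.9 down -1.0 q6 0.76 | d(mm) [  20.3 -110.3    3.2] roll 6.4 F [ 0.92 -1.38  1.68] w 1.001
```

>>> step_arm(commands=[{"fingers":-1,"dx":0.006,"dy":-0.035,"dz":0,"roll":2},{"fingers":-1,"dx":0.013,"dy":-0.075,"dz":0,"roll":5},{"fingers":-1,"dx":0.02,"dy":-0.11,"dz":0.0,"roll":6.4},{"fingers":-1,"dx":0.02,"dy":-0.11,"dz":0.02,"roll":6.4},{"fingers":-1,"dx":0.02,"dy":-0.11,"dz":0.045,"roll":6.4},{"fingers":-1,"dx":0.02,"dy":-0.11,"dz":0.045,"roll":6.4},{"fingers":-1,"dx":0.02,"dy":-0.11,"dz":0.045,"roll":6.4}])

```text
time: 16.77
tool_pos: [0.5555, -0.196, 0.1277]
tcp_rot: [-3.13, -0.265, 0.002]
wrist_force: [0.1, -0.5, 0.4]
width: 0.997
grip_force: 0.0
```

```bash
python3 -c "
from h import *
go(.5585,-.1965,.07,9.8)"
```

```text
t 16.77 pos [ 0.5555 -0.196   0.1277] yaw -170.3 down -1.0 q6 1.02 | d(mm) [ 2.9  1.  57.7] roll -0.1 F [ 0.08 -0.52  0.35] w 0.997
```

>>> step_arm(commands=[{"fingers":-1,"dx":0.003,"dy":0.001,"dz":0.015,"roll":0},{"fingers":-1,"dx":0.003,"dy":0.001,"dz":0.04,"roll":0},{"fingers":-1,"dx":0.003,"dy":0.001,"dz":0.056,"roll":0},{"fingers":-1,"dx":0.003,"dy":0.001,"dz":0.056,"roll":0},{"fingers":1,"dx":0.003,"dy":0.001,"dz":0.056,"roll":0},{"fingers":1,"dx":0.003,"dy":0.001,"dz":0.056,"roll":0},{"fingers":1,"dx":0.003,"dy":0.001,"dz":0.056,"roll":0},{"fingers":1,"dx":0.003,"dy":0.001,"dz":0.056,"roll":0}])

```text
time: 17.77
tool_pos: [0.5601, -0.1966, 0.0736]
tcp_rot: [3.129, 0.266, 0.004]
wrist_force: [0.1, -2.0, 4.2]
width: 0.643
grip_force: 66.1
```

>>> step_arm(commands=[{"fingers":1,"dx":0,"dy":0,"dz":-0.01,"roll":0},{"fingers":1,"dx":0,"dy":0,"dz":-0.03,"roll":0},{"fingers":1,"dx":0,"dy":0,"dz":-0.06,"roll":0},{"fingers":1,"dx":0,"dy":0,"dz":-0.1,"roll":0},{"fingers":1,"dx":0,"dy":0,"dz":-0.135,"roll":0},{"fingers":1,"dx":0,"dy":0,"dz":-0.165,"roll":0},{"fingers":1,"dx":0,"dy":0,"dz":-0.18,"roll":0},{"fingers":1,"dx":0,"dy":0,"dz":-0.18,"roll":0}])

```text
time: 18.77
tool_pos: [0.5593, -0.196, 0.2536]
tcp_rot: [3.129, 0.266, 0.003]
wrist_force: [0.7, 1.3, -6.1]
width: 0.65
grip_force: 65.3
```

```bash
python3 -c "
from h import *
go(.587,.278,.25,-4.8)"
```

```text
t 18.77 pos [ 0.5593 -0.196   0.2536] yaw -170.3 down -1.0 q6 1.02 | d(mm) [ 107.3 -462.5    3.3] roll 14.5 F [ 0.7   1.33 -6.12] w 0.65
```

>>> step_arm(commands=[{"fingers":1,"dx":0.003,"dy":-0.012,"dz":0,"roll":0},{"fingers":1,"dx":0.009,"dy":-0.04,"dz":0,"roll":0},{"fingers":1,"dx":0.018,"dy":-0.08,"dz":0,"roll":0},{"fingers":1,"dx":0.028,"dy":-0.12,"dz":0,"roll":0},{"fingers":1,"dx":0.037,"dy":-0.16,"dz":0,"roll":0},{"fingers":1,"dx":0.046,"dy":-0.2,"dz":0,"roll":0},{"fingers":1,"dx":0.055,"dy":-0.235,"dz":0,"roll":0},{"fingers":1,"dx":0.06,"dy":-0.26,"dz":0,"roll":0}])

```text
time: 19.77
tool_pos: [0.5726, 0.073, 0.2499]
tcp_rot: [-3.129, -0.268, 0.006]
wrist_force: [-0.5, -0.8, -5.3]
width: 0.648
grip_force: 67.4
```

>>> step_arm(commands=[{"fingers":1,"dx":0.008,"dy":-0.03,"dz":0,"roll":2},{"fingers":1,"dx":0.016,"dy":-0.065,"dz":0,"roll":5},{"fingers":1,"dx":0.025,"dy":-0.105,"dz":0,"roll":9},{"fingers":1,"dx":0.034,"dy":-0.145,"dz":0,"roll":12},{"fingers":1,"dx":0.042,"dy":-0.18,"dz":0,"roll":13.5},{"fingers":1,"dx":0.047,"dy":-0.2,"dz":0,"roll":14.5},{"fingers":1,"dx":0.047,"dy":-0.2,"dz":0,"roll":14.5},{"fingers":1,"dx":0.047,"dy":-0.2,"dz":0,"roll":14.5}])

```text
time: 20.78
tool_pos: [0.5856, 0.2753, 0.2505]
tcp_rot: [3.137, -0.13, -0.004]
wrist_force: [0.2, 0.3, -9.9]
width: 0.65
grip_force: 69.5
```

```bash
python3 - <<'E'
from h import *
go(.587,.278,.088,-4.8)
b,d=read_camera("scene"); cv2.imwrite("pics/s1.png",cv2.resize(b[100:340,200:460],None,fx=2.5,fy=2.5))
E
```

```text
t 20.77 pos [0.5856 0.2753 0.2505] yaw 175.3 down -1.0 q6 2.05 | d(mm) [  1.6  -3.1 162.5] roll 0.1 F [ 0.17  0.28 -9.91] w 0.65
```

View pics/s1.png

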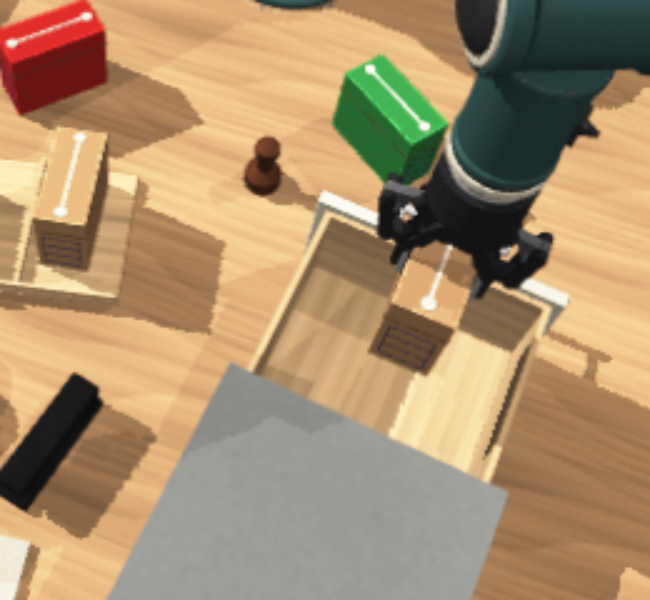

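The box hangs upright over the open drawer at crop (425,310), clear of the walls and the cabinet top. I'll lower it.

>>> step_arm(commands=[{"fingers":1,"dx":0.001,"dy":-0.002,"dz":0.015,"roll":0},{"fingers":1,"dx":0.001,"dy":-0.002,"dz":0.045,"roll":0},{"fingers":1,"dx":0.001,"dy":-0.002,"dz":0.08,"roll":0},{"fingers":1,"dx":0.001,"dy":-0.002,"dz":0.11,"roll":0},{"fingers":1,"dx":0.001,"dy":-0.002,"dz":0.135,"roll":0},{"fingers":1,"dx":0.001,"dy":-0.002,"dz":0.15,"roll":0},{"fingers":1,"dx":0.001,"dy":-0.002,"dz":0.158,"roll":0},{"fingers":1,"dx":0.001,"dy":-0.002,"dz":0.158,"roll":0}])

```text
time: 21.82
tool_pos: [0.5879, 0.2773, 0.0941]
tcp_rot: [3.139, -0.131, -0.001]
wrist_force: [0.5, 0.4, -5.5]
width: 0.648
grip_force: 69.9
```

```bash
python3 -c "
from h import *
go(.587,.278,.0845,-4.8)"
```

```text
t 21.82 pos [0.5879 0.2773 0.0941] yaw 175.2 down -1.0 q6 2.06 | d(mm) [-0.9 -0.7  9.6] roll 0.0 F [ 0.54  0.39 -5.51] w 0.648
```

>>> step_arm(commands=[{"fingers":1,"dx":0,"dy":0,"dz":0.004,"roll":0},{"fingers":1,"dx":0,"dy":0,"dz":0.008,"roll":0},{"fingers":1,"dx":0,"dy":0,"dz":0.009,"roll":0},{"fingers":1,"dx":0,"dy":0,"dz":0.009,"roll":0}])

```text
time: 22.32
tool_pos: [0.5878, 0.2775, 0.0853]
tcp_rot: [3.139, -0.131, -0.0]
wrist_force: [-0.5, -0.8, -5.4]
width: 0.647
grip_force: 69.9
```

```bash
python3 -c "
from h import *
go(.587,.278,.0845,-4.8)"
```

```text
t 22.32 pos [0.5878 0.2775 0.0853] yaw 175.2 down -1.0 q6 2.06 | d(mm) [-0.9 -0.4  0.8] roll 0.0 F [-0.47 -0.75 -5.39] w 0.647
```

>>> step_arm(commands=[{"fingers":1,"dx":0,"dy":0,"dz":0.002,"roll":0},{"fingers":1,"dx":0,"dy":0,"dz":0.003,"roll":0},{"fingers":1,"dx":0,"dy":0,"dz":0.003,"roll":0}])

```text
time: 22.7
tool_pos: [0.5887, 0.2775, 0.0836]
tcp_rot: [-3.138, 0.131, -0.003]
wrist_force: [-0.6, -2.3, 3.1]
width: 0.647
grip_force: 70.5
```

```bash
python3 -c "
from h import *
go(.587,.278,.0845,-4.8)"
```

```text
t 22.7 pos [0.5887 0.2775 0.0836] yaw 175.2 down -1.0 q6 2.06 | d(mm) [-1.8 -0.3 -0.9] roll 0.0 F [-0.55 -2.31  3.15] w 0.647
```

>>> step_arm(commands=[{"fingers":-1,"dx":0,"dy":0,"dz":0,"roll":0},{"fingers":-1,"dx":0,"dy":0,"dz":0,"roll":0},{"fingers":-1,"dx":0,"dy":0,"dz":0,"roll":0},{"fingers":-1,"dx":0,"dy":0,"dz":-0.02,"roll":0},{"fingers":-1,"dx":0,"dy":0,"dz":-0.06,"roll":0},{"fingers":-1,"dx":0,"dy":0,"dz":-0.11,"roll":0},{"fingers":-1,"dx":0,"dy":0,"dz":-0.15,"roll":0},{"fingers":-1,"dx":0,"dy":0,"dz":-0.15,"roll":0}])

```text
time: 23.7
tool_pos: [0.5909, 0.2788, 0.2397]
tcp_rot: [-3.134, 0.131, -0.016]
wrist_force: [-0.4, 1.3, 0.7]
width: 1.001
grip_force: 0.0
```

```bash
python3 close.py pics/w7.png; python3 - <<'E'
from h import *
go(.375,.295,.233,-4.8)
b,d=read_camera("scene"); P=pts("scene",d).reshape(-1,3); c,s=np.cos(np.radians(-4.8)),np.sin(np.radians(-4.8))
X=P[:,0]*c+P[:,1]*s; Y=-P[:,0]*s+P[:,1]*c; Z=P[:,2]
m=(Z>.105)&(Z<.125)&(X<.43)&(X>.38)&(Y>.22)&(Y<.42);print("handle",np.median(X[m]),np.median(Y[m]),m.sum())
m=(X>.48)&(X<.66)&(Y>.26)&(Y<.4)&(Z>.116)&(Z<.13);print("box",X[m].min(),X[m].max(),Y[m].min(),Y[m].max(),np.median(Z[m]))
E
```

```text
[142. 152.] [111  72  47 171] [626.3 394.3] [ 22. 171.] 84.4 0.1204
[375. 157.] [355  79  58 168] [599.2 149.2] [ 22. 169.] 83.4 0.12
[255. 184.] [226 127  59 118] [587.5 278. ] [ 56. 121.] 85.2 0.1218
[254. 274.] [167 260 175  28] [488.  287.1] [189.   9.] 83.4 0.1195
[249. 309.] [199 299 110  19] [443.  291.3] [130.  22.] 83.5 0.1143
t 23.75 pos [0.5895 0.2782 0.2366] yaw 175.2 down -1.0 q6 2.06 | d(mm) [-215.2    1.1    2.3] roll 0.0 F [ 0.09 -1.43 -1.17] w 0.996
handle 0.41810903050213416 0.28019974831082234 11
box 0.500309377917113 0.6229093543189423 0.29944585405082774 0.35680293383792333 0.12194009659114013
```

The box stands upright in the drawer, centred at (0.5875, 0.278) with its top at 0.122 as expected. I'll close the fingers, move back in front of the handle and lower.

>>> step_arm(commands=[{"fingers":1,"dx":-0.03,"dy":0,"dz":0,"roll":0},{"fingers":1,"dx":-0.075,"dy":0,"dz":0,"roll":0},{"fingers":1,"dx":-0.12,"dy":0,"dz":0,"roll":0},{"fingers":1,"dx":-0.165,"dy":0,"dz":0,"roll":0},{"fingers":1,"dx":-0.2,"dy":0,"dz":0,"roll":0},{"fingers":1,"dx":-0.215,"dy":0,"dz":0,"roll":0},{"fingers":1,"dx":-0.215,"dy":0,"dz":0,"roll":0},{"fingers":1,"dx":-0.215,"dy":0,"dz":0,"roll":0}], squeeze=40)

```text
time: 24.8
tool_pos: [0.3745, 0.2954, 0.2321]
tcp_rot: [3.139, -0.131, 0.001]
wrist_force: [0.2, -0.1, 0.6]
width: 0.001
grip_force: 0.0
```

```bash
python3 close.py pics/w8.png; python3 -c "
from h import *
go(.375,.295,.095,-4.8)"
```

```text
[258.  40.] [107   0 295  68] [515.2 283.6] [242.  62.] 84.1 0.127
[253.   9.] [220   0  68  20] [530.5 281.9] [56.  8.] 85.0 0.1201
[251. 106.] [105  78 293  53] [449.7 290.8] [259.  41.] 83.4 0.1159
[340. 248.] [286 210 112  76] [279.4 200.4] [121.  56.] 54.3 0.0999
t 24.85 pos [0.3746 0.2954 0.2322] yaw 175.2 down -1.0 q6 2.27 | d(mm) [  0.3   0.3 137.2] roll -0.0 F [ 0.28 -0.47 -0.03] w 0.002
```

View pics/w8.png

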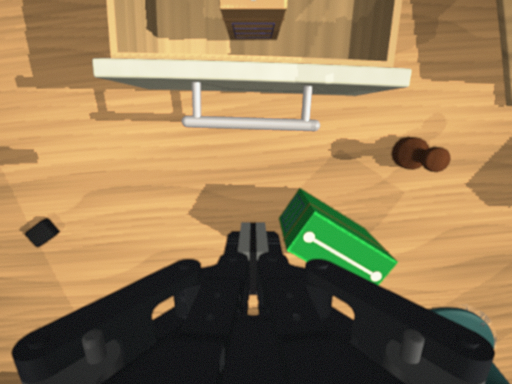

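The wrist view shows the bar handle at (250,123), in line with the closed fingers at column 250. The green box corner is about 60 mm off to the right, so there's room to lower.

>>> step_arm(commands=[{"fingers":1,"dx":0,"dy":0,"dz":0.02,"roll":0},{"fingers":1,"dx":0,"dy":0,"dz":0.055,"roll":0},{"fingers":1,"dx":0,"dy":0,"dz":0.095,"roll":0},{"fingers":1,"dx":0,"dy":0,"dz":0.125,"roll":0},{"fingers":1,"dx":0,"dy":0,"dz":0.137,"roll":0},{"fingers":1,"dx":0.01,"dy":0,"dz":0.137,"roll":0},{"fingers":1,"dx":0.02,"dy":0,"dz":0.137,"roll":0},{"fingers":1,"dx":0.03,"dy":0,"dz":0.137,"roll":0}])

```text
time: 25.85
tool_pos: [0.4057, 0.2936, 0.0969]
tcp_rot: [-3.137, 0.131, -0.004]
wrist_force: [-0.7, 0.2, 0.3]
width: -0.001
grip_force: 0.0
```

>>> step_arm(commands=[{"fingers":1,"dx":0.01,"dy":0,"dz":0,"roll":0},{"fingers":1,"dx":0.02,"dy":0,"dz":0,"roll":0},{"fingers":1,"dx":0.03,"dy":0,"dz":0,"roll":0},{"fingers":1,"dx":0.04,"dy":0,"dz":0,"roll":0},{"fingers":1,"dx":0.05,"dy":0,"dz":0,"roll":0},{"fingers":1,"dx":0.06,"dy":0,"dz":0,"roll":0},{"fingers":1,"dx":0.07,"dy":0,"dz":0,"roll":0},{"fingers":1,"dx":0.08,"dy":0,"dz":0,"roll":0}])

```text
time: 26.85
tool_pos: [0.4838, 0.2861, 0.0951]
tcp_rot: [3.139, -0.131, -0.0]
wrist_force: [-1.4, -1.5, 1.1]
width: -0.001
grip_force: 0.7
```

```bash
python3 - <<'E'
from h import *
go(.60,.276,.095,-4.8)
b,d=read_camera("scene"); cv2.imwrite("pics/s2.png",cv2.resize(b[100:340,200:460],None,fx=2.5,fy=2.5))
E
```

```text
t 26.85 pos [0.4838 0.2861 0.0951] yaw 175.2 down -1.0 q6 2.14 | d(mm) [1.167e+02 3.000e-01 1.000e-01] roll 0.0 F [-1.44 -1.52  1.06] w -0.001
```

View pics/s2.png

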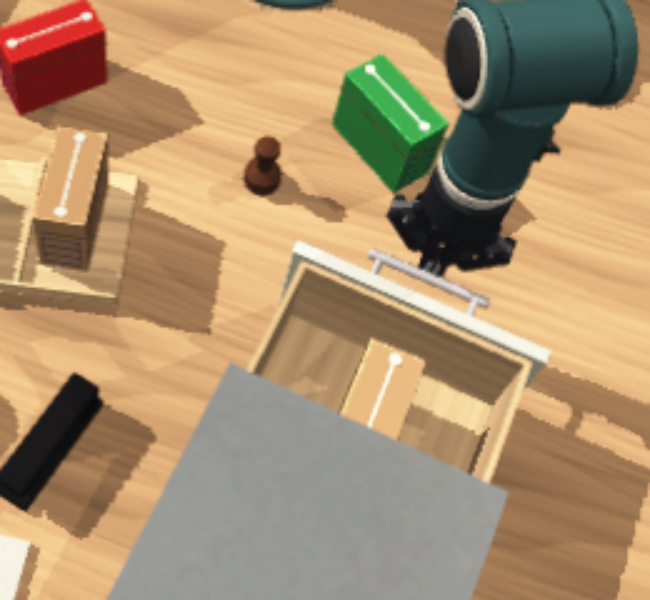

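The fingers sit behind the bar at crop (435,268). The drawer is sliding in with the box standing upright at (385,385), so I'll keep pushing.

>>> step_arm(commands=[{"fingers":1,"dx":0.012,"dy":0,"dz":0,"roll":0},{"fingers":1,"dx":0.024,"dy":0,"dz":0,"roll":0},{"fingers":1,"dx":0.036,"dy":0,"dz":0,"roll":0},{"fingers":1,"dx":0.048,"dy":0,"dz":0,"roll":0},{"fingers":1,"dx":0.06,"dy":0,"dz":0,"roll":0},{"fingers":1,"dx":0.072,"dy":0,"dz":0,"roll":0},{"fingers":1,"dx":0.084,"dy":0,"dz":0,"roll":0},{"fingers":1,"dx":0.096,"dy":0,"dz":0,"roll":0}])

```text
time: 27.9
tool_pos: [0.5797, 0.2781, 0.0953]
tcp_rot: [3.139, -0.131, -0.0]
wrist_force: [-1.8, -1.3, 0.1]
width: 0.002
grip_force: 0.7
```

>>> step_arm(commands=[{"fingers":1,"dx":0.008,"dy":0,"dz":0,"roll":0},{"fingers":1,"dx":0.016,"dy":0,"dz":0,"roll":0},{"fingers":1,"dx":0.022,"dy":0,"dz":0,"roll":0},{"fingers":1,"dx":0.028,"dy":0,"dz":0,"roll":0},{"fingers":1,"dx":0.033,"dy":0,"dz":0,"roll":0},{"fingers":1,"dx":0.036,"dy":0,"dz":0,"roll":0}])

```text
time: 28.65
tool_pos: [0.6151, 0.2752, 0.0953]
tcp_rot: [-3.139, 0.131, -0.0]
wrist_force: [-1.1, -1.1, 0.2]
width: -0.004
grip_force: 0.6
```

```bash
cat > dr.py <<'E'
from h import *
go(.626,.273,.095,-4.8)
c,s=np.cos(np.radians(-4.8)),np.sin(np.radians(-4.8))
for n in("scene","top"):
    b,d=read_camera(n); P=pts(n,d).reshape(-1,3)
    X=P[:,0]*c+P[:,1]*s; Y=-P[:,0]*s+P[:,1]*c; Z=P[:,2]
    m=(Z>.130)&(Z<.145)&(X<.69)&(X>.55)&(Y>.2)&(Y<.45)
    m2=m&((Y<.28)|(Y>.37))
    print(n,m2.sum(),np.percentile(X[m2],[5,50,95]).round(3) if m2.any() else "")
E
python3 dr.py
```

```text
t 28.65 pos [0.6151 0.2752 0.0953] yaw 175.2 down -1.0 q6 2.04 | d(mm) [11.1  1.3  0.3] roll 0.0 F [-1.11 -1.1   0.21] w -0.004
scene 503 [0.641 0.65  0.658]
top 176 [0.641 0.648 0.665]
```

>>> step_arm(commands=[{"fingers":1,"dx":0.002,"dy":0,"dz":0,"roll":0},{"fingers":1,"dx":0.004,"dy":0,"dz":0,"roll":0},{"fingers":1,"dx":0.006,"dy":0,"dz":0,"roll":0},{"fingers":1,"dx":0.008,"dy":0,"dz":0,"roll":0},{"fingers":1,"dx":0.009,"dy":0,"dz":0,"roll":0},{"fingers":1,"dx":0.009,"dy":0,"dz":0,"roll":0}])

```text
time: 29.5
tool_pos: [0.624, 0.2745, 0.0953]
tcp_rot: [-3.139, 0.131, -0.001]
wrist_force: [-0.4, 0.8, 0.1]
width: -0.002
grip_force: 0.1
```

```bash
python3 dr.py
```

```text
t 29.5 pos [0.624  0.2745 0.0953] yaw 175.2 down -1.0 q6 2.03 | d(mm) [2.1 1.3 0.3] roll 0.0 F [-0.35  0.85  0.07] w -0.002
scene 297 [0.649 0.656 0.662]
top 183 [0.649 0.656 0.666]
```

Not at the stop yet, so I'll press on in 1 to 2 mm rows.

>>> step_arm(commands=[{"fingers":1,"dx":0.001,"dy":0,"dz":0,"roll":0},{"fingers":1,"dx":0.002,"dy":0,"dz":0,"roll":0},{"fingers":1,"dx":0.003,"dy":0,"dz":0,"roll":0},{"fingers":1,"dx":0.004,"dy":0,"dz":0,"roll":0},{"fingers":1,"dx":0.004,"dy":0,"dz":0,"roll":0}])

```text
time: 30.22
tool_pos: [0.6257, 0.2743, 0.0952]
tcp_rot: [3.138, -0.131, -0.006]
wrist_force: [-7.8, -0.5, 4.2]
width: 0.0
grip_force: 3.6
```

```bash
python3 dr.py
```

```text
t 30.23 pos [0.6257 0.2743 0.0952] yaw 175.2 down -1.0 q6 2.03 | d(mm) [0.4 1.3 0.2] roll 0.0 F [-7.82 -0.46  4.19] w 0.0
scene 255 [0.651 0.656 0.662]
top 173 [0.65  0.657 0.666]
```

The force rose to 7.8 N and the motion stalled, so the drawer is at its stop. I'll back off along −x and rise.

>>> step_arm(commands=[{"fingers":1,"dx":-0.004,"dy":0,"dz":0,"roll":0},{"fingers":1,"dx":-0.015,"dy":0,"dz":0,"roll":0},{"fingers":1,"dx":-0.035,"dy":0,"dz":0,"roll":0},{"fingers":1,"dx":-0.06,"dy":0,"dz":0,"roll":0},{"fingers":1,"dx":-0.08,"dy":0,"dz":-0.03,"roll":0},{"fingers":1,"dx":-0.09,"dy":0,"dz":-0.08,"roll":0},{"fingers":1,"dx":-0.09,"dy":0,"dz":-0.12,"roll":0},{"fingers":1,"dx":-0.09,"dy":0,"dz":-0.12,"roll":0}])

```text
time: 31.32
tool_pos: [0.5404, 0.283, 0.2206]
tcp_rot: [-3.134, 0.13, -0.014]
wrist_force: [0.2, -0.1, 0.1]
width: 0.001
grip_force: 0.0
```

```bash
python3 dr.py; python3 - <<'E'
from h import *
b,d=read_camera("top"); P=pts("top",d); cv2.imwrite("pics/t2.png",b)
v,u=np.mgrid[:384,:512]; m=((u>245)&(u<375)&(v>135)&(v<225)&(P[...,2]>.095)&(P[...,2]<.13)).astype(np.uint8)
k,l,st,ce=cv2.connectedComponentsWithStats(m)
for i in range(1,k):
    if st[i,4]>200: print(np.round(cv2.minAreaRect((P[l==i][:,:2]*1000).astype(np.float32))[0]),np.median(P[l==i][:,2]))
E
```

```text
t 31.32 pos [0.5404 0.283  0.2206] yaw 175.2 down -1.0 q6 2.1 | d(mm) [ 85.    3.5 126.4] roll 0.0 F [ 0.18 -0.11  0.08] w 0.001
scene 255 [0.651 0.656 0.662]
top 252 [0.651 0.659 0.669]
[ 566. -306.] 0.11277710519380091
[516. -99.] 0.1126850159422077
```

View pics/t2.png

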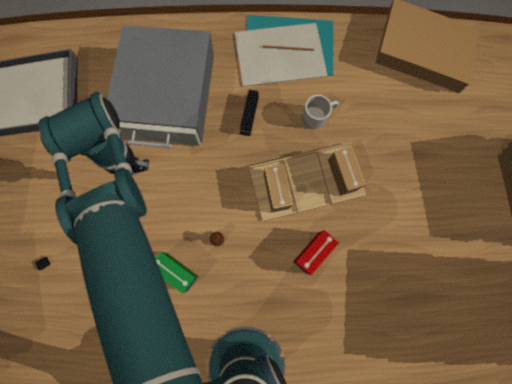

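The drawer is shut, with its front at about (165,135). Boxes a (278,187) and c (348,168) stand in their bays, and the mug, stapler and stamp haven't moved. The arm is clear of everything.

```bash
python3 -c "
from workcell import *
print(finish_job())"
```

```text
the job is handed in; nothing more can be done
None
```

I lifted all three boxes in order and put the full one, box b from the middle bay (about 5.9 N), upright in the drawer and pushed it shut; a and c are back in their bays, and the job was handed in at about 31 s with no verdict shown.

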